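# Latch the laundry stock box

### The job

Latch the larger of the two white stock boxes on the laundry counter: swing its wire bail over and down behind the keeper on the sliding lid, then push the lever back over, away from the keeper, and down past center until it lies flat and the lid is drawn tight. The smaller box is still to be filled: leave its latch as it is.

Things in the scene. Friction and masses are not known exactly. Their poses are not given: they have to be found in the camera images.
- stock_box: Larger white box, 270 (x) by 230 (y) by 100 mm high, fixed to the counter. Origin: centre of underside; z up; x points from latch to keeper (within 15 degrees of world x). Lever pivot at (0, 0, 113) mm, axis along y. The bail is pinned to the lever 20 mm from that pivot. The grey lid, beyond x = 45, slides up to 10 mm towards the latch against a rubber seal, 2 N per mm.
- handle (a joint): Lever of the larger box's latch: steel strip 94 mm long from its pivot, 24 mm wide (34 at the tip), 5 thick. Rad: 0 = leaning to the keeper, 60 degrees above level; grows as it goes up and over, away from the keeper, to a stop at 2.09 = lying level, 13 mm above the box top. Stays where left; 1 N turns the tip, up to 6 N when it draws the lid. Past center from about 1.85.
- bail_bar (a point): Middle of the bail's cross bar: dark steel rod 8 mm thick, 48 long along box y, ending a wire loop that straddles the lever. 75 mm from its pin; the pin is 12 degrees ahead of the lever's line as handle grows. Swings freely about box y. Starts leaning back on a stop, 60 degrees past the lever, away from the keeper; pushed forward past upright it falls over the keeper.
- keeper (a point): Seat on the keeper, a steel plate 22 mm wide on a pad on the lid, rising to 27 mm above the box top, leaning 15 degrees away from the latch. The point is on its far face, 12 mm above the box top, 58 mm from the lever pivot along box x before latching. Axes as stock_box. The hooked bar lies on the pad, its centre about 4 mm beyond this point when tight, up to 20 when just fallen.
- small_handle_tip (a point): Near the tip of the lever (85 mm from its pivot) on the smaller white box (210 by 150 by 75 mm), which has the same latch, also open. To be left alone.

How it is judged:
By the outcome, as a careful person would: the job done as asked, in the order asked, and still so for the second after the job is handed in, with the robot touching nothing.
It also fails if it takes over 40 s, if anything falls off the work surface, if the arm or the gripper's body presses on something with over 40 N, if the wrist force passes 120 N, or if a joint passes its speed limit or range.

### The arm

A 6-joint arm with a two-finger parallel gripper is mounted at the origin on the work surface. World frame = base frame: x ahead of the robot, y to its left, z up, the work surface at z = 0. Lengths are in m, angles in rad, forces in N, time in s.
With the tool pointing down it reaches from about 0.3 to 0.775 m from the base axis. Payload 14.6 kg.
Tool frame: the origin (TCP) lies between the finger pads; the fingertips stand ctrl.tip_extent ahead of it and the grasp point (between the pads) lies 3 mm ahead of it (ctrl.tip_extent is the distance from the TCP to the fingertips, in m); z points along the fingers, y is the line along which they close (so a half turn about z gives the same grasp; the last joint's range is limited). The gripper opens to 94 mm and grips with 3 to 60 N. Pads are 16 mm wide; open, the fingers measure 119 mm over their backs; the gripper's body (75 mm by 177 mm) begins 78 mm behind the grasp point.
Start: joints at [1.132, 0.3, 1.521, -0, 1.321, -0.067], TCP at [0.2, 0.512, 0.227] pointing down, gripper open.
Joint ranges: [-3.03, 3.03], [-0.79, 2.21], [0.23, 2.52], [-1.04, 4.18], [0, 3.07], [-2.55, 2.55]. Speed limits (rad/s): [2.22, 2.22, 2.57, 3.14, 3.14, 3.14].

### API

Orientations are given as [roll, pitch, yaw] about the fixed x, y, z axes, in that order (R = Rz(yaw) Ry(pitch) Rx(roll)).
In Python, from station import ctrl gives the robot as it stands.
- The arm moves only by the tool shift_gripper, called as a command line: name --argument value ..., lists and objects as JSON in quotes. Schema: {"type":"object","properties":{"offsets":{"type":"array","items":{"type":"array","items":{"type":"array","items":{"type":"number"},"minItems":6,"maxItems":6},"minItems":1,"maxItems":10},"minItems":1,"maxItems":1},"finger_gap":{"type":"number"},"force":{"type":"number"},"only":{"type":"string"},"quiet":{"type":"boolean"},"lines":{"type":"string"}},"required":["offsets"],"additionalProperties":false}. offsets is a list that holds a single list of rows (three levels of brackets), with 1 to 10 rows, each of 6 numbers: dx, dy, dz in m, then a rotation vector rx, ry, rz in rad; each row shifts and turns the commanded pose from where the row before left it, along the tool's axes as they then stand; what a row does not reach is not made up. A row lasts 1/10 s, in which the tool goes at most 0.05 m and 0.15 rad, less where a joint would pass 70% of its speed; a pose out of reach is approached as far as the arm can. finger_gap is the finger opening in m, set as the call begins (left out keeps the last). The fingers move at their own pace and stop on an object; force is the grip in N (left out, the last holds). Time passes only in rows, so rows that do not move let the fingers close. The tool returns the time, the measured TCP pose, the force, the opening and the grip force at its end. only (a regular expression) keeps the lines of the reply that match it, lines (a string "A,B") keeps lines A to B, and quiet returns only ok. Input that does not fit is refused with a message, and nothing moves.
- ctrl.get_obs(): the state, without advancing time (a new reading comes with each control period).
- ctrl.camera(name): name is "side" or "top"; returns a dict with "pixels" (400x640x3 uint8, blue, green, red), "fx", "fy", "cx", "cy" (pixels), "k1" (the pictures are not rectified: a ray, as slopes to the right and down, at radius r is drawn at 1 + k1 r^2 times it, then the intrinsics apply), "extrinsics" (4x4, takes a point from camera to world coordinates). Camera axes: x right, y up, looking along -z (the intrinsics and any distortion apply to the point x, -y, -z); pixel columns grow to the right and rows downward; lengths in m; the calibration is good to about 2 mm. A picture is of the moment at which its call begins. There is no depth.
- ctrl.hand_in(): hands the job in; it is judged then, once.
The state is a dict: "time_s": time; "qpos": joint angles; "joint_vel": joint speeds; "tau": joint torques, N m; "ee_pos": TCP position; "eef_rot": TCP orientation; "force": force on the tool from outside, world axes, zero at the start; "moment": the same for the moment, N m; "grip_width": finger opening in m; "grip_force": force on a finger pad.
Only numpy, scipy, OpenCV 4.12 (cv2) and the standard library are available. Lean on these libraries where they do the work, as an engineer would, in place of code of your own. Each camera call takes 0.05 s, during which the arm holds its last target. There are 200 camera calls.

## Working session

There is one attempt and no reset: what is moved stays moved. The work goes in short steps, Python scripts to look and compute and a tool call to move; the robot and the scene stay as the last step left them, time stands still between calls to the robot, and variables do not carry over. Pictures are saved under pics/ and viewed, at most 10 in all, crops included, and the job is handed in when it is done.

```bash
ls; mkdir -p pics
```

Run:
```python
from station import ctrl
import cv2
for n in("top","side"):
    c=ctrl.camera(n); cv2.imwrite(f"pics/{n}0.png",c["pixels"]); print(n,c["fx"],c["fy"],c["cx"],c["cy"],c["k1"]);print(c["extrinsics"])
print(ctrl.tip_extent, ctrl.get_obs())
```

```text
pics
station.py
top 373.58965988475114 373.58965988475114 323.46381354738224 200.76441576803006 -0.08907605883524398
[[-0.01432851  0.99767842 -0.06657678  0.52705521]
 [-0.99988277 -0.01465595 -0.00443247 -0.01018076]
 [-0.00539792  0.06650546  0.99777146  0.8320149 ]
 [ 0.          0.          0.          1.        ]]
side 403.11195886935 403.11195886935 316.9789144049313 193.54130720757672 -0.06871868828927902
[[ 0.86229904  0.38594827 -0.32784799  0.34715362]
 [-0.50610775  0.63484576 -0.58380288 -0.41980994]
 [-0.01718481  0.66933907  0.7427583   0.64822586]
 [ 0.          0.          0.          1.        ]]
0.022 {'time_s': 0.1, 'qpos': array([ 1.13239787e+00,  3.00439297e-01,  1.52152693e+00, -3.47875200e-05,
        1.32070061e+00, -6.65862203e-02]), 'joint_vel': array([ 0.00025879, -0.00232979, -0.00014524, -0.00142644,  0.00212452,
       -0.00250248]), 'tau': array([-7.17922831e-06, -5.32649410e+01, -3.53282475e+01,  7.09069194e-02,
        2.34972319e-02, -1.27956328e-04]), 'ee_pos': array([0.19972861, 0.51222046, 0.22692667]), 'eef_rot': array([-3.14051862e+00, -3.78511524e-05,  2.76978902e+00]), 'force': array([-1.095496  , -0.01331692, -0.09261021]), 'moment': array([-0.02959087, -0.00748782, -0.00807146]), 'grip_force': 0.0, 'grip_width': 0.09412273235597617}
```

View pics/top0.png

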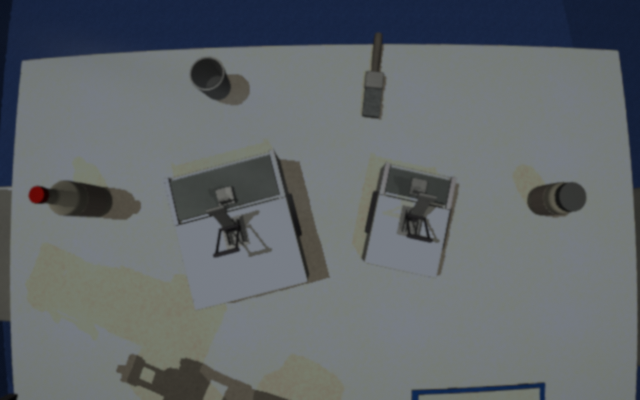

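View pics/side0.png

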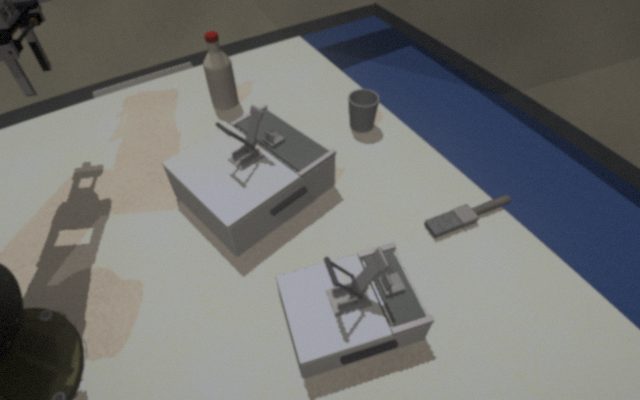

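The top view shows the large box with top corners at about (194,307), (307,283), (277,152) and (168,180). The small box is on the right, around (410,215). In the side view, the large box's top corners are at about (164,165), (232,222) and (335,152). I'll zoom in to refine these.

Create h.py:
```python
import numpy as np, cv2
from scipy.optimize import least_squares
from station import ctrl
def proj(c,P):
    E=c["extrinsics"]; p=(np.atleast_2d(P)-E[:3,3])@E[:3,:3]
    u=np.c_[p[:,0],-p[:,1]]/-p[:,2:]; u=u*(1+c["k1"]*(u**2).sum(1,keepdims=True))
    return u*[c["fx"],c["fy"]]+[c["cx"],c["cy"]]
def box2w(b,P):
    P=np.atleast_2d(P)/1000; s,k=np.sin(b[2]),np.cos(b[2])
    return np.c_[b[0]+k*P[:,0]-s*P[:,1], b[1]+s*P[:,0]+k*P[:,1], P[:,2]]
def lever(th,r): # box xz of lever point, mm; elevation from +x = 60deg+th
    a=np.pi/3+th; return [r*np.cos(a),0,113+r*np.sin(a)]
```

Run:
```python
from h import *
t=ctrl.camera("top");s=ctrl.camera("side")
C=[[-135,115,100],[-135,-115,100],[135,-115,100],[135,115,100]]
tp=np.array([[194,307],[307,283],[277,152],[168,180]]); sp=np.array([[164,165],[232,242-20+0],[335,152]])
f=lambda b:np.r_[(proj(t,box2w(b,C))-tp).ravel(),(proj(s,box2w(b,[C[0],C[2]]))-sp[[0,2]]).ravel()]
r=least_squares(f,[.45,.2,.1]);b=r.x;print(b,r.fun.round(1)); print(proj(s,box2w(b,C)).round())
np.save("b.npy",b)
a=np.pi/3;pin=np.array([20*np.cos(a+.209),0,113+20*np.sin(a+.209)])
bb=a+np.pi/3;bar=pin+75*np.array([np.cos(bb),0,np.sin(bb)])
pts=[[0,0,113],lever(0,94),[58,0,112],bar]+C
out=[]
for c,(x,y,w,h) in((t,(150,135,170,185)),(s,(150,90,200,170))):
    im=c["pixels"].copy(); im=cv2.convertScaleAbs(im,alpha=1.6)
    im=cv2.resize(im[y:y+h,x:x+w],None,fx=3,fy=3,interpolation=cv2.INTER_CUBIC)
    for i,p in enumerate(proj(c,box2w(b,pts))): cv2.circle(im,tuple(int(v) for v in (p-[x,y])*3+1),3,[(0,0,255),(0,255,0),(255,0,0),(255,0,255)][min(i,3)] if i<4 else (0,255,255),1)
    out.append(im[:510])
h=min(o.shape[0] for o in out)
for o,n in zip(out,"ts"): cv2.imwrite(f"pics/ov_{n}.png",o)
```

```text
[0.52126542 0.16642011 0.22276455] [ 1.   3.1  1.5  0.6 -0.  -1.9 -1.7 -2.6 -3.  -3.3  1.9  1.4]
[[161. 162.]
 [226. 228.]
 [337. 153.]
 [266. 105.]]
```

View pics/ov_t.png

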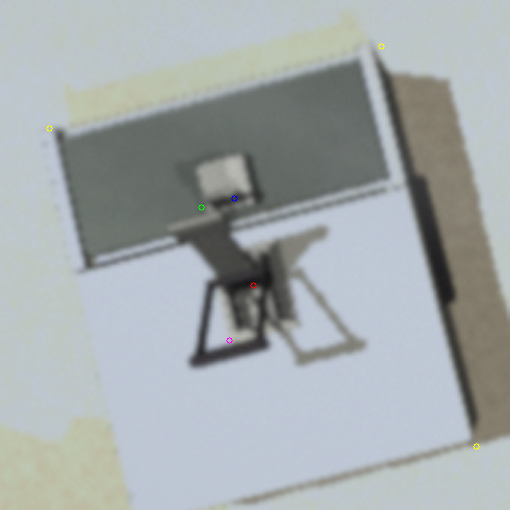

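View pics/ov_s.png

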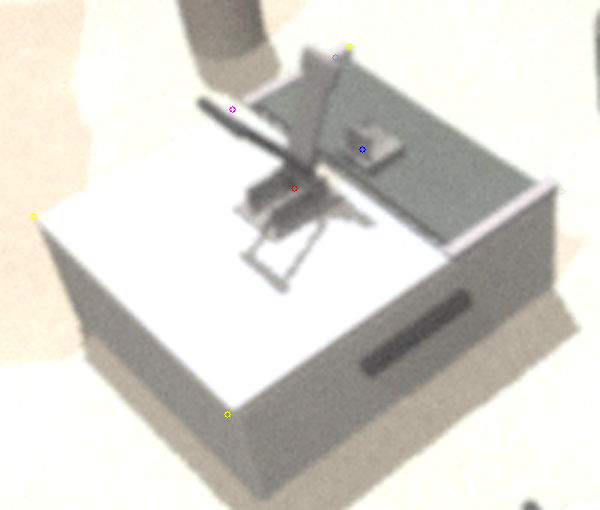

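The crops give better corners. In top crop pixels: far-left (57,132), far-right (370,42), near-right (473,437), and bar centre (230,354). In side crop pixels: (37,216), (235,410), (557,182), bar centre about (220,118), and lever tip about (330,55). I'll refit the pose and plan the motions.

Run:
```python
from h import *
t=ctrl.camera("top");s=ctrl.camera("side")
C=[[-135,115,100],[-135,-115,100],[135,-115,100],[135,115,100]]
T=lambda p:np.array(p)/3+[150,135]
S=lambda p:np.array(p)/3+[150,90]
tp=np.array([[194,307],T([473,437]),T([370,42]),T([57,132])]); sp=S([[37,216],[235,410],[557,182]])
a=np.pi/3;pin=np.array([20*np.cos(a+.209),0,113+20*np.sin(a+.209)])
bb=2*a;bar=pin+75*np.array([np.cos(bb),0,np.sin(bb)])
f=lambda b:np.r_[(proj(t,box2w(b,C))-tp).ravel(),(proj(s,box2w(b,C[:3]))-sp).ravel()]
r=least_squares(f,[.45,.2,.1],loss="soft_l1");b=r.x;print(b,f(b).round(1)); np.save("b.npy",b)
# independent check: triangulate the bar centre, lever tip from both views
def tri(pt,ps):
    q=least_squares(lambda X:np.r_[(proj(t,X)-pt)[0],(proj(s,X)-ps)[0]],[.5,.2,.15]); return q.x,q.fun.round(1)
def inbox(X):
    d=X[:2]-b[:2];k,z=np.cos(b[2]),np.sin(b[2]);return (np.array([k*d[0]+z*d[1],-z*d[0]+k*d[1],X[2]])*1000).round(1)
for n,pt,ps in(("bar",(230,354),(220,118)),("tip",(203,223),(330,55)),):
    X,e=tri(T(pt),S(ps)); print(n,X,inbox(X),e)
print("pred bar",bar,"tip",lever(0,94))
print("world pivot, keeper,bar,tip",box2w(b,[[0,0,113],[58,0,112],bar,lever(0,94)]).round(4))
print(box2w(b,C).round(3))
```

```text
[0.52352787 0.16963601 0.24236779] [ 0.9  2.7  0.2  0.3  0.5 -0.8 -5.3 -1.2 -1.1 -0.4 -0.3 -0.6  1.1  0.2]
bar [0.48262806 0.15979771 0.1928842 ] [-42.1   0.3 192.9] [ 0.1 -0.1 -0.2  0. ]
tip [0.55938584 0.17231269 0.20104414] [ 35.5  -6.  201. ] [ 0.5 -1.3 -1.5  0.1]
pred bar [-31.31130073   0.         196.97031745] tip [np.float64(47.00000000000001), 0, np.float64(194.40638795573722)]
world pivot, keeper,bar,tip [[0.5235 0.1696 0.113 ]
 [0.5798 0.1836 0.112 ]
 [0.4931 0.1621 0.197 ]
 [0.5692 0.1809 0.1944]]
[[0.365 0.249 0.1  ]
 [0.42  0.026 0.1  ]
 [0.682 0.09  0.1  ]
 [0.627 0.314 0.1  ]]
```

Add to h.py:
```python
def delta(*tips):
    """box-frame fingertip targets (mm) -> tool-axis shift (mm) from the measured pose, in sequence, and yaw error"""
    from scipy.spatial.transform import Rotation as Rn
    b=np.load("b.npy");o=ctrl.get_obs();R=Rn.from_euler("xyz",o["eef_rot"]).as_matrix()
    p=o["ee_pos"]+R[:,2]*ctrl.tip_extent
    d=Rn.from_matrix(R.T@Rn.from_euler("xyz",[np.pi,0,b[2]+np.pi/2]).as_matrix()).as_rotvec()
    q=p[:2]-b[:2];k,z=np.cos(b[2]),np.sin(b[2])
    print("t",round(o["time_s"],2),"tip box",np.r_[k*q[0]+z*q[1],-z*q[0]+k*q[1],p[2]].round(4)*1000,"rot to do",d.round(3),"F",o["force"].round(1))
    for T in tips:
        w=box2w(b,T)[0]; print(T,"shift mm",(R.T@(w-p)*1000).round(1)); p=w
```

```text
(no output)
```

shift_gripper --offsets '[[[0,0,-0.012,0,0,0.137],[0,0,-0.012,0,0,0.137],[0,0,-0.012,0,0,0.137],[0,0,-0.012,0,0,0.137],[0,0,-0.012,0,0,0.137],[0,0,-0.012,0,0,0.136],[0,0,-0.012,0,0,0.136],[0,0,0,0,0,0]]]' --finger_gap 0 --force 20

```text
time_s: 1.1
ee_pos: [0.2, 0.5127, 0.3128]
eef_rot: [3.14, -0.002, 1.811]
force: [1.1, 0.2, 0.3]
grip_width: 0.0335
grip_force: 0.0
```

```bash
python3 -c "
from h import *
delta([-85,0,290],[-85,0,180])"
```

```text
t 1.1 tip box [-231.7  410.8  290.8] rot to do [ 0.001 -0.002 -0.003] F [1.1 0.2 0.3]
[-85, 0, 290] shift mm [-4.104e+02  1.478e+02  3.000e-01]
[-85, 0, 180] shift mm [ -0.2  -0.2 110. ]
```

shift_gripper --offsets '[[[-0.041,0.0148,0,0,0,0],[-0.041,0.0148,0,0,0,0],[-0.041,0.0148,0,0,0,0],[-0.041,0.0148,0,0,0,0],[-0.041,0.0148,0,0,0,0],[-0.041,0.0148,0,0,0,0],[-0.041,0.0148,0,0,0,0],[-0.041,0.0148,0,0,0,0],[-0.041,0.0148,0,0,0,0],[-0.041,0.0148,0,0,0,0]]]'

```text
time_s: 2.1
ee_pos: [0.4423, 0.1481, 0.3109]
eef_rot: [-3.141, -0.0, 1.818]
force: [1.2, 0.2, -0.2]
grip_width: 0.0005
grip_force: 0.0
```

shift_gripper --offsets '[[[0,0,0,0,0,0],[0,0,0,0,0,0]]]'

```text
time_s: 2.3
ee_pos: [0.4418, 0.1494, 0.3107]
eef_rot: [-3.141, -0.0, 1.814]
force: [-0.2, 0.4, 0.1]
grip_width: 0.0004
grip_force: 0.0
```

```bash
python3 -c "
from h import *
delta([-85,0,290],[-85,0,180])"
```

```text
t 2.3 tip box [-8.430e+01 -1.000e-01  2.887e+02] rot to do [-0.001 -0.     0.001] F [-0.2  0.4  0.1]
[-85, 0, 290] shift mm [ 0.1 -0.8 -1.3]
[-85, 0, 180] shift mm [-0.0e+00  1.0e-01  1.1e+02]
```

shift_gripper --offsets '[[[0,0,0.03,0,0,0],[0,0,0.03,0,0,0],[0,0,0.03,0,0,0],[0,0,0.018,0,0,0],[0,0,0,0,0,0]]]'

```text
time_s: 2.8
ee_pos: [0.4401, 0.1507, 0.2013]
eef_rot: [-3.137, -0.0, 1.816]
force: [0.1, 0.1, 1.6]
grip_width: 0.0008
grip_force: 0.0
```

shift_gripper --offsets '[[[0,0.015,0,0,0,0],[0,0.01,0,0,0,0],[0,0.01,0,0,0,0],[0,0.01,0,0,0,0],[0,0.01,0,0,0,0],[0,0.01,0,0,0,0],[0,0.01,0,0,0,0],[0,0.008,0,0,0,0],[0,0,0,0,0,0],[0,0,0,0,0,0]]]'

```text
time_s: 3.8
ee_pos: [0.5223, 0.1697, 0.2032]
eef_rot: [-3.141, 0.0, 1.813]
force: [-0.6, -0.6, -0.2]
grip_width: 0.0001
grip_force: 0.0
```

Run:
```python
from h import *
delta()
c=ctrl.camera("side");im=c["pixels"];cv2.imwrite("pics/s1.png",cv2.convertScaleAbs(cv2.resize(im[60:230,150:350],None,fx=3,fy=3,interpolation=cv2.INTER_CUBIC),alpha=1.4))
```

```text
t 3.8 tip box [ -1.2   0.4 181.2] rot to do [-0.  0. -0.] F [-0.6 -0.6 -0.2]
```

View pics/s1.png

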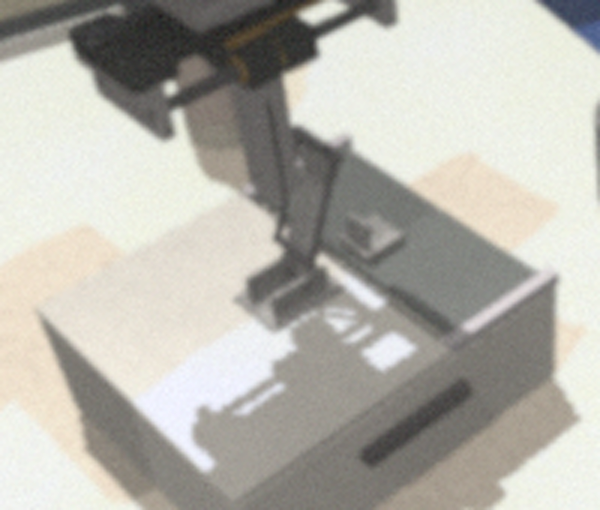

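The bail is upright, with its bar around (320,140) beside the lever tip, and hasn't fallen yet. I'll raise the fingertips a little and push further.

shift_gripper --offsets '[[[0,0,-0.012,0,0,0],[0,0.005,0,0,0,0],[0,0.005,0,0,0,0],[0,0.005,0,0,0,0],[0,0.005,0,0,0,0],[0,0,0,0,0,0],[0,0,0,0,0,0],[0,0,0,0,0,0]]]'

```text
time_s: 4.65
ee_pos: [0.5416, 0.1745, 0.2153]
eef_rot: [-3.141, 0.0, 1.813]
force: [-0.2, -0.6, 0.2]
grip_width: 0.0008
grip_force: 0.0
```

Run:
```python
from h import *
delta()
c=ctrl.camera("side");im=c["pixels"];cv2.imwrite("pics/s2.png",cv2.convertScaleAbs(cv2.resize(im[60:230,150:350],None,fx=3,fy=3,interpolation=cv2.INTER_CUBIC),alpha=1.4))
```

```text
t 4.65 tip box [ 18.7   0.4 193.3] rot to do [-0.  0. -0.] F [-0.2 -0.6  0.2]
```

View pics/s2.png

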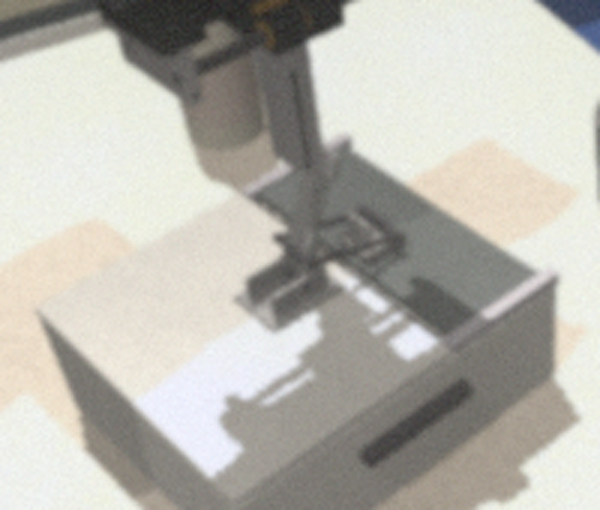

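The bail has fallen and its bar lies past the keeper, around (385,225). Next I'll lift over the lever to its keeper side.

shift_gripper --offsets '[[[0,-0.004,-0.02,0,0,0],[0,0,-0.03,0,0,0],[0,0.02,0,0,0,0],[0,0.02,0,0,0,0],[0,0.02,0,0,0,0],[0,0,0.02,0,0,0],[0,0,0.02,0,0,0],[0,0,0.015,0,0,0],[0,0,0,0,0,0]]]'

```text
time_s: 5.6
ee_pos: [0.5953, 0.1877, 0.2083]
eef_rot: [-3.138, 0.0, 1.813]
force: [-0.0, -0.2, -0.1]
grip_width: 0.0007
grip_force: 0.0
```

```bash
python3 -c "
from h import *
delta([75,0,188])"
```

```text
t 5.6 tip box [ 74.    0.3 186.3] rot to do [-0.004  0.    -0.   ] F [-0.  -0.2 -0.1]
[75, 0, 188] shift mm [-0.3  1.  -1.7]
```

shift_gripper --offsets '[[[0,-0.016,0,0,0,0],[0,-0.016,0,0,0,0],[0,-0.014,-0.003,0,0,0],[0,-0.013,-0.003,0,0,0],[0,-0.011,0.001,0,0,0],[0,-0.010,0.001,0,0,0],[0,-0.010,0.003,0,0,0],[0,-0.010,0.004,0,0,0]]]'

```text
time_s: 6.4
ee_pos: [0.4991, 0.164, 0.2089]
eef_rot: [3.139, -0.0, 1.813]
force: [0.3, -0.3, 2.5]
grip_width: 0.0002
grip_force: 0.6
```

shift_gripper --offsets '[[[0,-0.009,0.006,0,0,0],[0,-0.008,0.006,0,0,0],[0,0,0,0,0,0]]]'

```text
time_s: 6.7
ee_pos: [0.4819, 0.1598, 0.1956]
eef_rot: [-3.142, 0.0, 1.813]
force: [0.6, 0.6, -0.5]
grip_width: 0.0004
grip_force: 0.0
```

Run:
```python
from h import *
delta([-42,0,171],[-55.5,0,155],[-64,0,136],[-67.5,0,115])
c=ctrl.camera("side");im=c["pixels"];cv2.imwrite("pics/s3.png",cv2.convertScaleAbs(cv2.resize(im[60:230,150:350],None,fx=3,fy=3,interpolation=cv2.INTER_CUBIC),alpha=1.4))
```

```text
t 6.7 tip box [-42.7   0.4 173.6] rot to do [-0.  0. -0.] F [ 0.6  0.6 -0.5]
[-42, 0, 171] shift mm [-0.4  0.7  2.6]
[-55.5, 0, 155] shift mm [ -0.  -13.5  16. ]
[-64, 0, 136] shift mm [-0.  -8.5 19. ]
[-67.5, 0, 115] shift mm [-0.  -3.5 21. ]
```

View pics/s3.png

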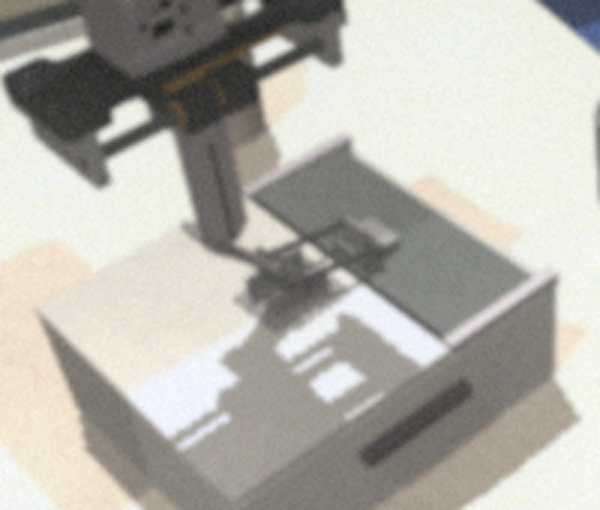

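The lever is leaning back under the fingertips around (215,240), and the bail's bar is still behind the keeper around (375,230). I'll continue the arc down.

shift_gripper --offsets '[[[0,-0.006,0.008,0,0,0],[0,-0.006,0.010,0,0,0],[0,-0.004,0.010,0,0,0],[0,-0.004,0.010,0,0,0],[0,-0.002,0.008,0,0,0],[0,-0.002,0.008,0,0,0],[0,0,0.004,0,0,0],[0,0,0.002,0,0,0],[0,0,0,0,0,0]]]'

```text
time_s: 7.65
ee_pos: [0.4588, 0.1541, 0.1371]
eef_rot: [-3.141, 0.0, 1.813]
force: [-16.2, -4.9, 29.2]
grip_width: 0.0005
grip_force: 14.8
```

```bash
python3 -c "
from h import *
delta([-67.5,0,115])"
```

```text
t 7.65 tip box [-66.6   0.4 115.1] rot to do [-0.001  0.    -0.   ] F [-16.2  -4.9  29.2]
[-67.5, 0, 115] shift mm [-0.4 -0.9  0.1]
```

At the stop. I'll lift clear and check.

shift_gripper --offsets '[[[0,0,-0.02,0,0,0],[0,0,-0.04,0,0,0],[0,0,-0.04,0,0,0],[0,-0.04,-0.03,0,0,0],[0,-0.04,0,0,0,0],[0,-0.04,0,0,0,0],[0,0,0,0,0,0],[0,0,0,0,0,0],[0,0,0,0,0,0]]]'

```text
time_s: 8.55
ee_pos: [0.3435, 0.1255, 0.2654]
eef_rot: [3.142, 0.0, 1.813]
force: [0.3, -0.3, 0.6]
grip_width: 0.0003
grip_force: 0.0
```

Run:
```python
from h import *
delta()
o=[]
for n,(x,y,w,h) in(("side",(150,60,200,170)),("top",(150,135,170,170))):
    im=ctrl.camera(n)["pixels"];o.append(cv2.convertScaleAbs(cv2.resize(im[y:y+h,x:x+w],None,fx=2.1,fy=2.1,interpolation=cv2.INTER_CUBIC),alpha=1.4))
cv2.imwrite("pics/end.png",np.hstack(o))
```

```text
t 8.55 tip box [-185.4    0.4  243.4] rot to do [ 0.  0. -0.] F [ 0.3 -0.3  0.6]
```

View pics/end.png

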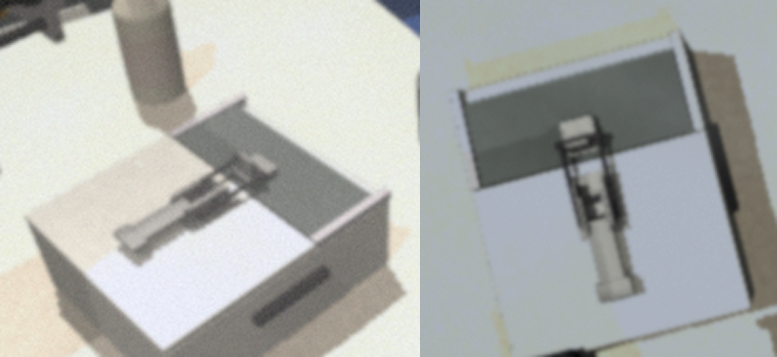

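The lever lies flat and the lid edge has moved toward the latch. I'll zoom in on the keeper to confirm the bar is hooked.

Run:
```python
from h import *
b=np.load("b.npy");o=[]
pts=box2w(b,[[55,-24,113],[55,24,113],[-94,0,113],[0,0,113]])
a=cv2.imread("pics/top0.png")
for im,n in((None,"side"),(None,"top"),(a,"top")):
    c=ctrl.camera(n); im=c["pixels"].copy() if im is None else im
    p=proj(c,pts); m=p[:2].mean(0).astype(int); print(n,p.round(1).tolist())
    x,y=m-[22,25]; z=cv2.convertScaleAbs(cv2.resize(im[y:y+50,x:x+44],None,fx=6,fy=6,interpolation=cv2.INTER_CUBIC),alpha=2)
    for q in p[:2]: cv2.circle(z,tuple(int(v) for v in (q-[x,y])*6+3),3,(0,0,255),1)
    o.append(z)
cv2.imwrite("pics/zoom.png",np.hstack(o))
```

```text
side [[276.9, 143.8], [262.0, 133.2], [208.7, 175.3], [248.1, 151.3]]
top [[237.6, 198.1], [214.0, 204.4], [244.3, 276.1], [232.5, 228.7]]
top [[237.6, 198.1], [214.0, 204.4], [244.3, 276.1], [232.5, 228.7]]
```

View pics/zoom.png

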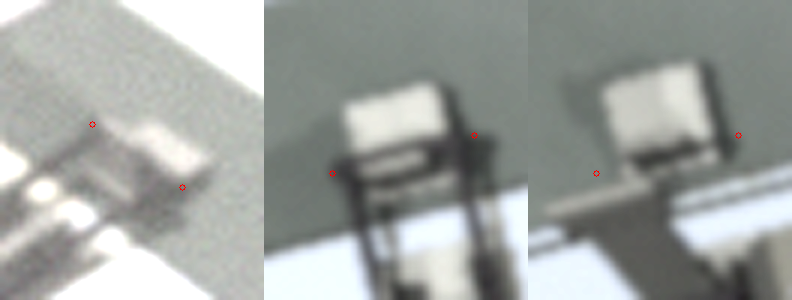

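The bar lies on the pad beyond the keeper plate, with the plate inside the loop. The lid has been drawn in and the lever is flat.

```bash
python3 -c "
from station import ctrl
print(ctrl.hand_in())"
```

```text
the job is handed in; nothing more can be done
None
```

I latched the larger box and handed the job in at about 9 s: its bail is hooked behind the keeper, the lever lies flat past center and the lid is drawn in; the arm never went near the smaller box.

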